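Pack the balance-check caddy on the lab bench

ROBOT

A 6-joint arm with a two-finger parallel gripper is mounted at the origin on the work surface. World frame = base frame: x ahead of the robot, y to its left, z up, the work surface at z = 0. Lengths are in mm, angles in rad, forces in N, time in s.
With the tool pointing down it reaches from about 275 to 1000 mm from the base axis. Payload 8.4 kg.
Tool frame: the origin (TCP) lies midway between the tips of the shut fingers; the grasp point (between the pads) lies grip_depth behind it (grip_depth is the distance from the TCP to the grasp point, in mm); z points along the fingers, y is the line along which they close (so a half turn about z gives the same grasp; the last joint's range is limited). The gripper opens to 85 mm and grips with 20 to 120 N. Pads are 22 mm wide; open, the fingers measure 114 mm over their backs; the gripper's body (76 mm by 85 mm) begins 54 mm behind the grasp point. The pads swing forward as they close: fully open they stand 13 mm farther back than shut.
Start: joints at [-1.28, 0.353, 1.633, -0, 1.155, -0.002], TCP at [180.395, -598.403, 231.281] pointing down, gripper open.
Joint ranges: [-2.63, 2.63], [-0.92, 2.1], [0.06, 2.66], [-1.3, 4.44], [0, 2.69], [-3.02, 3.02]. Speed limits (rad/s): [2.22, 2.22, 2.79, 3.14, 3.14, 3.14].

INTERFACE

Orientations are given as [roll, pitch, yaw] about the fixed x, y, z axes, in that order (R = Rz(yaw) Ry(pitch) Rx(roll)).
In Python, from rig import * gives the robot as it stands.
- The arm moves only by the shell command python3 -m creep 'ROWS' [FORCE]. ROWS is JSON, a list of rows, each an object of numbers: "x", "y", "z": the shift along the tool's x, y, z in mm; "rx", "ry", "rz": the turn, a rotation vector about the tool's x, y, z in rad; "hand": the finger opening in mm, from 0 to 85.4. A call has 1 to 20 rows; each row shifts and turns the commanded pose from where the row before left it, along the tool's axes as they then stand; what a row does not reach is not made up. A row lasts 1/8 s, in which the tool goes at most 62.5 mm and 10.7 degrees, less where a joint would pass 70% of its speed; a pose out of reach is approached as far as the arm can. A call with a gripper value outside its range is refused whole. The fingers move at their own pace and stop on an object; FORCE is the grip in N (left out, the last holds). Time passes only in rows, so rows that do not move let the fingers close. It gives the time, the measured TCP pose, the force, the opening and the grip force at its end, in the units of the state.
- sense(): the state, without advancing time (a new reading comes with each control period).
- grab_frame(name): name is "side" or "top" or "wrist"; returns the picture (480x640x3 uint8, red, green, blue); there is no depth.
- get_calibration(name): a dict with "K" (3x3 intrinsics, pixels), "k1" (the pictures are not rectified: a ray, as slopes to the right and down, at radius r is drawn at 1 + k1 r^2 times it, then the intrinsics apply), "R" (3x3) and "t" (3): a world point X has camera coordinates R X + t. Camera axes: x right, y down, z forward; pixel columns grow to the right and rows downward; lengths in mm; the calibration is good to about 2 mm. A picture is of the moment at which its call begins: read the wrist's pose just before it. get_calibration takes no time and is no camera call; for the wrist camera it gives the pose at the moment of the call.
- sign_off(): hands the job in; it is judged then, once.
The state is a dict: "clock": time; "qpos": joint angles; "qvel": joint speeds; "joint_efforts": joint torques, N m; "eef_pos": TCP position; "tcp_rot": TCP orientation; "contact_force": force on the tool from outside, world axes, zero at the start; "wrist_torque": the same for the moment, N m; "opening": opening from 0.0 (shut) to 1.0 (fully open); "grasp_force": force on a finger pad.
Only numpy, scipy, OpenCV 4.12 (cv2) and the standard library are available. Lean on these libraries where they do the work, as an engineer would, in place of code of your own. Each camera call takes 0.05 s, during which the arm holds its last target. There are 200 camera calls.

TASK

Pack the balance-check kit into the blue caddy: the lidded pot upright in the insert with the large round recess, the larger knob weight upright in the small round recess, and the flat steel bar lying flat in the rectangular recess. The bar sits flush in its light grey storage block: press its end in the thumb scoop so that it tips up, then take it by the raised end. Keep the pot upright all the time, and leave the lidless pot and the smaller knob weight standing where they are on the bench.

Things in the scene. Friction and masses are not known exactly. Their poses are not given: they have to be found in the camera images.
- bar: Flat steel block 60 (x) x 40 (y) x 12 mm (z), 0.22 kg; origin: centre of underside. Starts in the storage block, top flush, x along the block's x, sides 1.5 mm from the walls. Pressing its +x end 15-30 mm from centre, 8-14 mm down (under 12 N), with shut fingers tips it 35-40 deg; it stays so, -x end 14 mm above the block's top: grip that across the 40 mm, fingertips just over the block's top.
- storage: Fixed light grey block 83 (x) x 78 (y) x 34 mm; origin: centre of base, bar centre above it. At -x the pocket is 43 mm wide, its shelf (22 mm up) carrying the bar and ending at x = +2 mm. At +x it widens to a 58 mm wide thumb scoop (x = 2 to 34 mm) over a well 18 mm deeper than the shelf; sides 34 mm, end wall 22 mm high.
- weight: The larger of two steel knob weights: upright cylinder 34 mm in diameter and 34 mm high, on it a neck (11 mm) and a knob 20 mm in diameter between 44 and 53 mm up; 54 mm high in all, about 0.25 kg. Origin: centre of its underside, z up.
- small_weight: Look-alike to leave alone: the smaller steel knob weight, body 24 mm in diameter and 18 mm high, knob 14 mm in diameter, 38 mm high in all. Origin: centre of its underside.
- pot: White plastic weighing pot with its lid on: 50 mm in diameter, lid 52 mm in diameter between 44 and 58 mm up, closed flat top at 58 mm with a paper disc; about 60 g. Origin: centre of its underside, z up.
- open_pot: Look-alike to leave alone: the same white pot without a lid, an open cup 50 mm in diameter and 54 mm high. Origin: centre of its underside.
- caddy: Fixed blue plastic tray, 290 (x) x 104 (y) x 22 mm high, low grip lugs at its ends; three square inserts stand in it in a row along its x, in any order, 92 mm apart. Origin: centre of its underside.
- insert_pot: Fixed grey square insert in the caddy, 90 x 90 x 25 mm, with a round recess 72 mm in diameter and 18 mm deep, for the lidded pot. Origin: centre of its underside, 5 mm above the table; recess floor 7 mm, top 25 mm above the origin.
- insert_weight: Same sort of insert with the smaller round recess, 50 mm in diameter and 18 mm deep, for the larger knob weight. Origin as the others: centre of the underside; recess floor 7 mm, top 25 mm above it.
- insert_bar: Same sort of insert with a rectangular recess 80 (own x, along the caddy) x 58 mm (own y) and 18 mm deep, for the bar. Origin as the others: centre of the underside; recess floor 7 mm, top 25 mm above it. A bar let go tilted, its lower edge on the floor 25-30 mm from the centre along x, falls flat.
Things that resemble listed ones, but are neither listed nor needed, are in the scene too. Leave any brown look-alike of the weight alone.

How it is judged (in metres and radians):
At the end, for the whole second after the job is handed in: Pot, larger weight and bar rest on the floors of their own recesses within 15, 12 and 16 mm of centre, upright (bar flat, either face) within 7 degrees, released and at rest. Lidless pot and small weight stand within 30 mm of their starts, tilted under 11 degrees (horizontal distance between pot and insert_pot below 0.015 m and z of pot in the frame of insert_pot between 0.003 and 0.011 m and linear speed of each of pot, weight, bar below 0.02 m/s and angular speed of each of pot, weight, bar below 0.2 rad/s and horizontal distance between weight and insert_weight below 0.012 m and z of weight in the frame of insert_weight between 0.003 and 0.011 m and horizontal distance between bar and insert_bar below 0.016 m and z of bar in the frame of insert_bar between 0.003 and 0.022 m and angle between each of pot, weight's own z axis and vertical below 0.12 rad and (angle between bar's own z axis and vertical below 0.12 rad or angle between bar's own z axis and vertical above 3.02 rad) and distance of each of open_pot, small_weight from where it was at the start of the episode below 0.03 m and angle between each of open_pot, small_weight's own z axis and vertical below 0.2 rad); the robot touches nothing.
It fails at once if the lidded pot is tipped by more than 40 degrees (angle between pot's own z axis and vertical above 0.7 rad).
It fails at once if the lidless pot is moved by more than 30 mm or knocked over (distance of open_pot from where it was at the start of the episode above 0.03 m or angle between open_pot's own z axis and vertical above 0.6 rad).
It fails at once if the smaller weight is moved by more than 30 mm or knocked over (distance of small_weight from where it was at the start of the episode above 0.03 m or angle between small_weight's own z axis and vertical above 0.6 rad).
It also fails if it takes over 96 s, if anything falls off the work surface, if the arm or the gripper's body presses on something with over 40 N, if the wrist force passes 120 N, or if a joint passes its speed limit or range.

## Working session

There is one attempt and no reset: what is moved stays moved. The work goes in short steps, Python scripts to look and compute and a shell command to move; the robot and the scene stay as the last step left them, time stands still between calls to the robot, and variables do not carry over. Pictures are saved under pics/ and viewed, at most 17 in all, crops included, and the job is handed in when it is done.

```bash
ls; mkdir -p pics
python3 - <<'E'
from rig import *
import cv2
for n in ("top","side"):
    cv2.imwrite(f"pics/{n}0.png",grab_frame(n)[:,:,::-1])
    c=get_calibration(n);print(n,c)
s=sense();print({k:s[k] for k in("clock","eef_pos","tcp_rot","opening")})
import rig;print([a for a in dir(rig) if a[0]!='_'])
E
```

```text
pics
top {'K': array([[508.80387055,   0.        , 322.76779941],
       [  0.        , 508.80387055, 232.51456103],
       [  0.        ,   0.        ,   1.        ]]), 'k1': -0.04879948279445449, 'R': array([[ 0.0122798 , -0.99958305, -0.02613295],
       [-0.99366691, -0.00927948, -0.11198196],
       [ 0.11169277,  0.02734256, -0.99336655]]), 't': array([  6.85417973, 533.01357056, 913.55241353])}
side {'K': array([[508.95981579,   0.        , 322.25422066],
       [  0.        , 508.95981579, 240.72376039],
       [  0.        ,   0.        ,   1.        ]]), 'k1': -0.0065232505557224285, 'R': array([[ 0.96606151, -0.25750077,  0.02045758],
       [-0.15948637, -0.65688884, -0.73692683],
       [ 0.20319758,  0.70865394, -0.67566289]]), 't': array([-514.32564256,  108.82752205,  748.28123364])}
{'clock': 0.1, 'eef_pos': array([ 180.27413671, -597.98815163,  230.64100897]), 'tcp_rot': array([-3.14035065e+00,  1.26783576e-07,  2.92814053e-01]), 'opening': 1.000625720998439}
['MotionError', 'get_calibration', 'grab_frame', 'grip_depth', 'sense', 'sign_off']
```

View pics/top0.png

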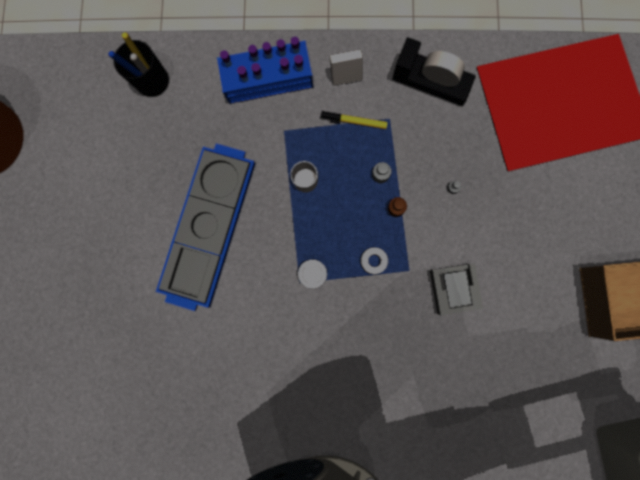

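View pics/side0.png

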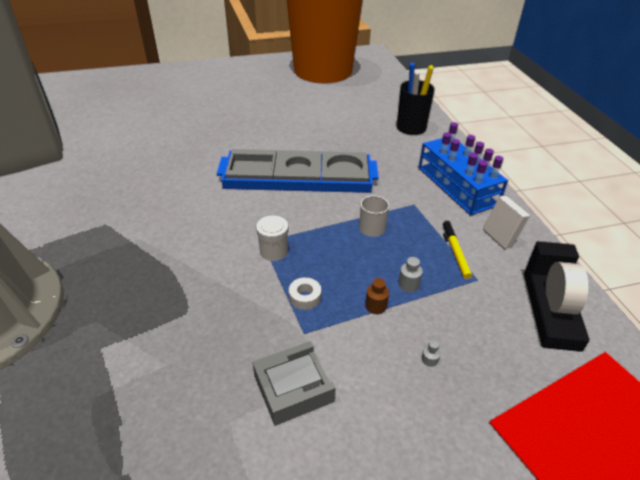

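Top view: caddy with inserts pot (220,180), weight (205,225) and bar (188,272). White round things: (312,274) has a flat closed lid, so it is the pot; (304,175) is the open cup; (375,261) is a tape ring. Knob things: steel (382,172) is the larger weight, (397,206) is the brown look-alike, (454,187) is the small weight. Storage block is at (453,288). I'll confirm these in one enlarged crop.

```bash
cat > h.py <<'E'
from rig import *
import cv2, numpy as np
def ray(c,uv):
    K=c["K"];d=np.array([(uv[0]-K[0,2])/K[0,0],(uv[1]-K[1,2])/K[1,1]]);p=d.copy()
    for _ in range(10): p=d/(1+c["k1"]*(p@p))
    R=np.array(c["R"]);o=-R.T@c["t"];return o,R.T@np.array([p[0],p[1],1])
def plane(c,uv,z):
    o,d=ray(c,uv);return (o+d*(z-o[2])/d[2])
def proj(c,X):
    q=np.array(c["R"])@X+c["t"];s=q[:2]/q[2];s=s*(1+c["k1"]*(s@s));K=c["K"]
    return np.array([K[0,0]*s[0]+K[0,2],K[1,1]*s[1]+K[1,2]])
def rows(p):  # remaining shift in tool axes to world point p
    from scipy.spatial.transform import Rotation as Ro
    s=sense();return Ro.from_euler("xyz",s["tcp_rot"]).inv().apply(np.array(p)-s["eef_pos"])
E
python3 - <<'E'
from h import *
print("grip",grip_depth)
im=cv2.imread("pics/top0.png");si=cv2.imread("pics/side0.png")
f=lambda a,x,y,w,h,s:cv2.resize(a[y:y+h,x:x+w],(s*w,s*h),interpolation=cv2.INTER_CUBIC)
A=f(im,425,255,60,70,5);B=f(im,365,150,100,70,5);C=f(si,250,330,90,100,4)[:350]
D=f(im,285,155,60,135,2);out=np.zeros((600,800,3),np.uint8)
out[:350,:300]=A;out[:350,300:800]=B;out[350:600,:360]=C[:250];
E_=f(si,365,250,90,120,2);out[350:590,380:560]=E_;out[350:600,600:720]=D[:250]
cv2.imwrite("pics/crop0.png",out)
c=get_calibration("top")
for n,uv,z in [("pot",(312,274),58),("open",(304,175),54),("weight",(382,171),50),("small",(454,187),36),("brown",(397,206),50),("storage bar",(458,289),34),("ip",(220,180),30),("iw",(205,225),30),("ib",(188,272),30)]:
    print(n,plane(c,uv,z).round(0)[:2])
E
```

```text
grip 18.700000000000003
pot [455.  30.]
open [636.  48.]
weight [645. -95.]
small [ 619. -230.]
brown [ 581. -123.]
storage bar [ 431. -235.]
ip [631. 208.]
iw [545. 234.]
ib [457. 262.]
```

View pics/crop0.png

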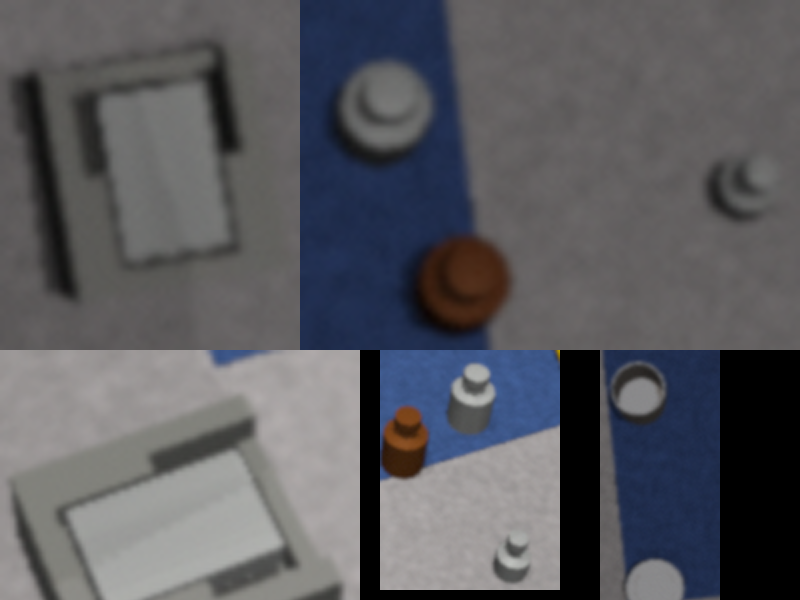

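Confirmed: closed lid at (312,274), steel weight (382,172) larger than the steel one at (454,187), and the brown one left alone. The scoop is at the block's upper (world +x) end. Next I compute the yaws and the move.

Run:
```python
from h import *
c=get_calibration("top")
P=[plane(c,(425+u/5,255+v/5),34)[:2] for u,v in((97,92),(208,82),(238,247),(127,263))]
P=np.array(P);d=(P[0]+P[1]-P[2]-P[3])/2;print(P.round(0),P.mean(0),"yaw",np.arctan2(d[1],d[0]),np.linalg.norm(d))
print("rows to",rows([425,-235,230]))
w=get_calibration("wrist");s=sense()
from scipy.spatial.transform import Rotation as Ro
T=Ro.from_euler("xyz",s["tcp_rot"]).as_matrix();R=np.array(w["R"]);print("cam in tool",T.T@(-R.T@w["t"]-s["eef_pos"]),(R@T).round(2),w["K"][0,0])
```

```text
[[ 459. -210.]
 [ 464. -251.]
 [ 404. -261.]
 [ 398. -221.]] [ 431.13083335 -235.68309462] yaw 0.16375699992000173 61.54137371823025
rows to [ 339.08487701 -276.89715327    0.98487409]
cam in tool [  78.76029587    0.23897306 -142.29599595] [[ 0.    1.   -0.  ]
 [-0.95  0.   -0.31]
 [-0.31  0.    0.95]] 345.4480259377696
```

```bash
python3 -m creep '[{"x":34,"y":-28,"hand":0},{"x":34,"y":-28},{"x":34,"y":-28},{"x":34,"y":-28},{"x":34,"y":-28},{"x":34,"y":-28},{"x":34,"y":-28},{"x":34,"y":-28},{"x":34,"y":-28},{"x":33,"y":-25},{"rz":0.129},{"x":0},{"x":0}]' 60
python3 - <<'E'
from h import *
s=sense();c=get_calibration("wrist");im=grab_frame("wrist")[:,:,::-1]
cv2.imwrite("pics/w1.png",im)
print(s["eef_pos"],s["tcp_rot"],s["contact_force"])
g=cv2.cvtColor(im,cv2.COLOR_BGR2GRAY)
print(proj(c,np.array([431,-236,34.])))
E
```

```text
[ 180.27413671 -597.98815163  230.64100897] [-3.14035065e+00  1.26783576e-07  2.92814053e-01] [ 0.67826876 -0.31834351 -0.5383914 ]
[   4.39599274 -170.80148621]schema error: expected keys x, y, z, rx, ry, rz, hand
```

View pics/w1.png

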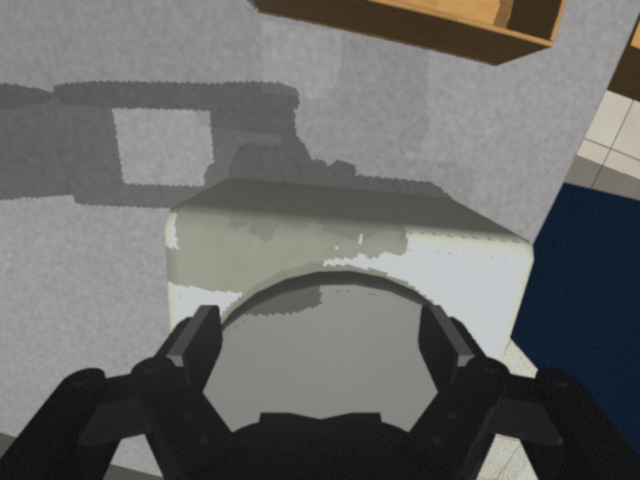

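The rows need all the keys. The wrist picture shows a white box with a round pan below the gripper, so I lift a little first.

```bash
python3 -m creep '[{"x":0,"y":0,"z":-40,"rx":0,"ry":0,"rz":0,"hand":85},{"x":34,"y":-28,"z":0,"rx":0,"ry":0,"rz":0,"hand":85},{"x":34,"y":-28,"z":0,"rx":0,"ry":0,"rz":0,"hand":85},{"x":34,"y":-28,"z":0,"rx":0,"ry":0,"rz":0,"hand":85},{"x":34,"y":-28,"z":0,"rx":0,"ry":0,"rz":0,"hand":0},{"x":34,"y":-28,"z":0,"rx":0,"ry":0,"rz":0,"hand":0},{"x":34,"y":-28,"z":0,"rx":0,"ry":0,"rz":0,"hand":0},{"x":34,"y":-28,"z":0,"rx":0,"ry":0,"rz":0,"hand":0},{"x":34,"y":-28,"z":0,"rx":0,"ry":0,"rz":0,"hand":0},{"x":34,"y":-28,"z":20,"rx":0,"ry":0,"rz":0,"hand":0},{"x":33,"y":-25,"z":40,"rx":0,"ry":0,"rz":0,"hand":0},{"x":0,"y":0,"z":40,"rx":0,"ry":0,"rz":0.129,"hand":0},{"x":0,"y":0,"z":0,"rx":0,"ry":0,"rz":0,"hand":0},{"x":0,"y":0,"z":0,"rx":0,"ry":0,"rz":0,"hand":0}]' 60
python3 - <<'E'
from h import *
s=sense();c=get_calibration("wrist");im=grab_frame("wrist")[:,:,::-1]
cv2.imwrite("pics/w2.png",im)
print(s["eef_pos"],s["tcp_rot"],s["contact_force"])
print(proj(c,np.array([431,-236,34.])))
E
```

```text
clock: 1.9
eef_pos: [425.4, -236.0, 172.4]
tcp_rot: [3.141, -0.001, 0.166]
contact_force: [0.9, -0.2, 0.7]
opening: 0.001
grasp_force: 0.0
[ 425.42081143 -235.95077923  172.395532  ] [ 3.14101643e+00 -6.38946132e-04  1.65932807e-01] [ 0.88564925 -0.17243927  0.66434935]
[320.46678132 220.42106919]
```

View pics/w2.png

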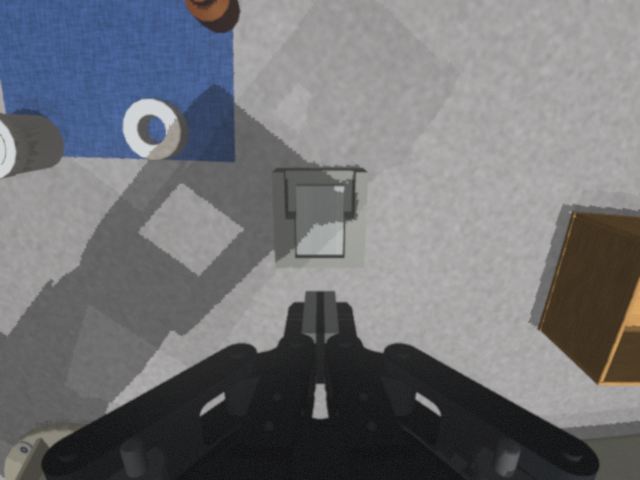

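The bar (320,220) is exactly where predicted, the scoop is toward image-up, and the tool is aligned. Now the press: 27 mm ahead, then down slowly for the last part.

```bash
python3 -m creep '[{"x":27,"y":1,"z":40,"rx":0,"ry":0,"rz":0,"hand":0},{"x":0,"y":0,"z":50,"rx":0,"ry":0,"rz":0,"hand":0},{"x":0,"y":0,"z":35,"rx":0,"ry":0,"rz":0,"hand":0},{"x":0,"y":0,"z":10,"rx":0,"ry":0,"rz":0,"hand":0},{"x":0,"y":0,"z":3,"rx":0,"ry":0,"rz":0,"hand":0},{"x":0,"y":0,"z":3,"rx":0,"ry":0,"rz":0,"hand":0},{"x":0,"y":0,"z":3,"rx":0,"ry":0,"rz":0,"hand":0},{"x":0,"y":0,"z":2,"rx":0,"ry":0,"rz":0,"hand":0},{"x":0,"y":0,"z":0,"rx":0,"ry":0,"rz":0,"hand":0}]'
```

```text
clock: 3.08
eef_pos: [453.3, -232.5, 26.6]
tcp_rot: [3.14, -0.003, 0.164]
contact_force: [1.1, 1.7, 9.9]
opening: -0.001
grasp_force: 4.4
```

```bash
python3 -m creep '[{"x":0,"y":0,"z":2,"rx":0,"ry":0,"rz":0,"hand":0},{"x":0,"y":0,"z":1,"rx":0,"ry":0,"rz":0,"hand":0},{"x":0,"y":0,"z":0,"rx":0,"ry":0,"rz":0,"hand":0}]'
python3 - <<'E'
from h import *
cv2.imwrite("pics/w3.png",grab_frame("side")[300:450,220:420,::-1].repeat(3,0).repeat(3,1))
E
```

```text
clock: 3.45
eef_pos: [455.0, -232.9, 24.9]
tcp_rot: [3.138, -0.006, 0.164]
contact_force: [3.4, 3.0, 23.3]
opening: 0.004
grasp_force: 10.2
```

View pics/w3.png

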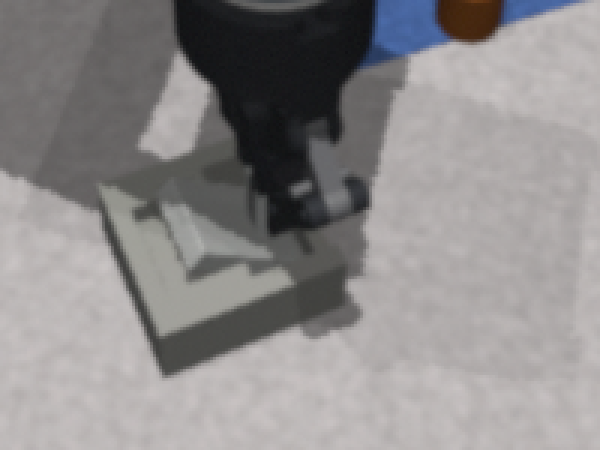

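The bar has tipped, with its −x end raised. I retreat up, move back and open to 60 mm, then look.

```bash
python3 -m creep '[{"x":0,"y":0,"z":-20,"rx":0,"ry":0,"rz":0,"hand":0},{"x":0,"y":0,"z":-40,"rx":0,"ry":0,"rz":0,"hand":0},{"x":-36,"y":0,"z":-20,"rx":0,"ry":0,"rz":0,"hand":60},{"x":0,"y":0,"z":0,"rx":0,"ry":0,"rz":0,"hand":60},{"x":0,"y":0,"z":0,"rx":0,"ry":0,"rz":0,"hand":60},{"x":0,"y":0,"z":0,"rx":0,"ry":0,"rz":0,"hand":60}]'
python3 - <<'E'
from h import *
c=get_calibration("wrist");cv2.imwrite("pics/w4.png",grab_frame("wrist")[:,:,::-1])
b=np.array([431,-236,0.]);e=np.array([np.cos(.164),np.sin(.164),0]);n=np.array([-e[1],e[0],0])
for x,y,z in((-15,20,49.6),(-15,-20,49.6),(-22,20,40),(-22,-20,40)): print(proj(c,b+e*x+n*y+[0,0,z]))
E
```

```text
clock: 4.25
eef_pos: [416.7, -237.7, 101.8]
tcp_rot: [-3.141, 0.0, 0.164]
contact_force: [-0.6, 0.4, -0.4]
opening: 0.7
grasp_force: 0.0
[287.47386407 266.00951682]
[353.37271217 266.02692959]
[289.1325923  270.47203287]
[351.6559224  270.48854441]
```

View pics/w4.png

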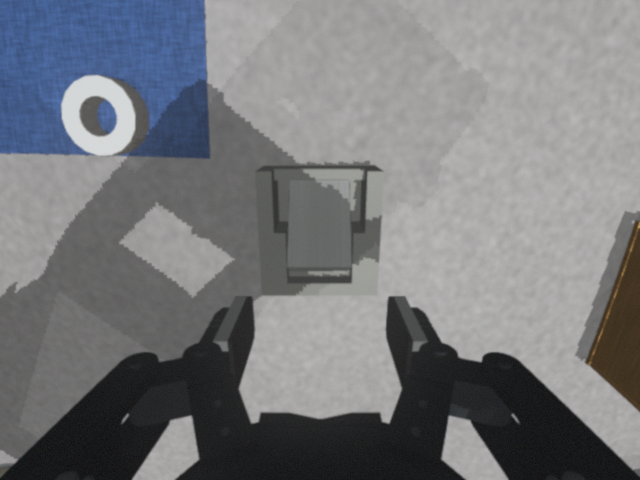

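The bar's raised edge is at row 267, columns 287–353, as predicted and centred between the fingers. Descend to TCP z about 33 (the tips recede when open) and grip.

```bash
python3 -m creep '[{"x":5,"y":0,"z":30,"rx":0,"ry":0,"rz":0,"hand":60},{"x":0,"y":0,"z":25,"rx":0,"ry":0,"rz":0,"hand":60},{"x":0,"y":0,"z":10,"rx":0,"ry":0,"rz":0,"hand":60},{"x":0,"y":0,"z":4,"rx":0,"ry":0,"rz":0,"hand":60},{"x":0,"y":0,"z":0,"rx":0,"ry":0,"rz":0,"hand":60},{"x":0,"y":0,"z":0,"rx":0,"ry":0,"rz":0,"hand":45},{"x":0,"y":0,"z":0,"rx":0,"ry":0,"rz":0,"hand":35},{"x":0,"y":0,"z":0,"rx":0,"ry":0,"rz":0,"hand":30},{"x":0,"y":0,"z":0,"rx":0,"ry":0,"rz":0,"hand":30}]' 90
```

```text
clock: 5.42
eef_pos: [421.7, -237.3, 34.1]
tcp_rot: [3.141, -0.001, 0.164]
contact_force: [-0.9, 0.4, 4.8]
opening: 0.435
grasp_force: 89.5
```

```bash
python3 -m creep '[{"x":0,"y":0,"z":-10,"rx":0,"ry":0,"rz":0,"hand":30},{"x":0,"y":0,"z":-15,"rx":0,"ry":0,"rz":0,"hand":30},{"x":0,"y":0,"z":-30,"rx":0,"ry":0,"rz":0,"hand":30},{"x":0,"y":0,"z":-40,"rx":0,"ry":0,"rz":0,"hand":30},{"x":0,"y":0,"z":-40,"rx":0,"ry":0,"rz":0,"hand":30},{"x":0,"y":0,"z":0,"rx":0,"ry":0,"rz":0,"hand":30}]'
python3 - <<'E'
from h import *
c=get_calibration("wrist");im=grab_frame("wrist")[:,:,::-1]
c2=get_calibration("side");s=sense();p=proj(c2,s["eef_pos"]).astype(int);print(p)
si=grab_frame("side")[:,:,::-1]
x0=max(0,min(640-150,p[0]-75));y0=max(0,p[1]-60)
out=np.zeros((480,800,3),np.uint8);out[:,:350]=im[:,145:495];out[:,350:]=cv2.resize(si[y0:y0+160,x0:x0+150],(450,480),interpolation=2);print(x0,y0)
cv2.imwrite("pics/w5.png",out)
print(rows([457,262,160]),rows([457,262,160])@[1,0,0])
E
```

```text
clock: 6.18
eef_pos: [423.1, -238.1, 172.1]
tcp_rot: [3.137, -0.005, 0.164]
contact_force: [-0.5, -0.3, -2.7]
opening: 0.43
grasp_force: 90.5
[283 307]
208 247
[ 116.76671465 -486.37484948    8.58546495] 116.76671465007978
```

View pics/w5.png

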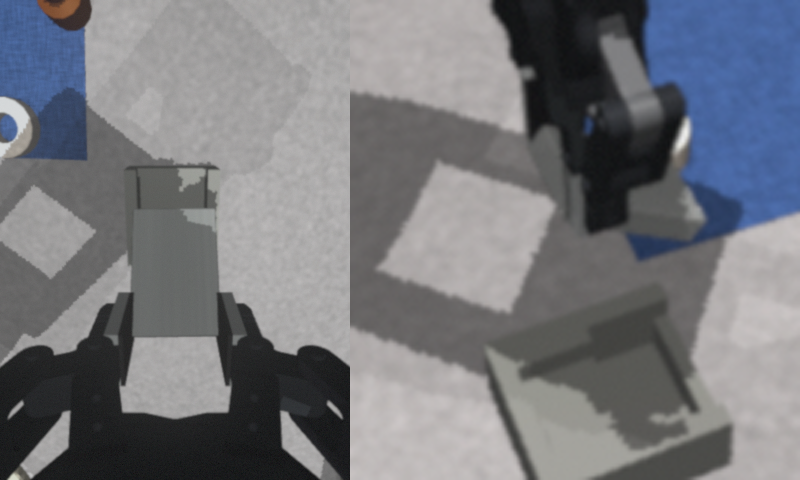

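The bar is held firmly, still tilted, low end pointing to tool +x. I turn to the caddy yaw (−0.30) and carry it above the bar insert.

```bash
python3 -m creep '[{"x":0,"y":0,"z":0,"rx":0,"ry":0,"rz":0.155,"hand":30},{"x":0,"y":0,"z":0,"rx":0,"ry":0,"rz":0.155,"hand":30},{"x":0,"y":0,"z":0,"rx":0,"ry":0,"rz":0.155,"hand":30},{"x":-11,"y":-44,"z":0,"rx":0,"ry":0,"rz":0,"hand":30},{"x":-11,"y":-44,"z":0,"rx":0,"ry":0,"rz":0,"hand":30},{"x":-11,"y":-44,"z":0,"rx":0,"ry":0,"rz":0,"hand":30},{"x":-11,"y":-44,"z":0,"rx":0,"ry":0,"rz":0,"hand":30},{"x":-11,"y":-44,"z":0,"rx":0,"ry":0,"rz":0,"hand":30},{"x":-11,"y":-44,"z":0,"rx":0,"ry":0,"rz":0,"hand":30},{"x":-11,"y":-44,"z":0,"rx":0,"ry":0,"rz":0,"hand":30},{"x":-11,"y":-44,"z":0,"rx":0,"ry":0,"rz":0,"hand":30},{"x":-11,"y":-44,"z":0,"rx":0,"ry":0,"rz":0,"hand":30},{"x":-11,"y":-44,"z":0,"rx":0,"ry":0,"rz":0,"hand":30},{"x":-14,"y":-47,"z":0,"rx":0,"ry":0,"rz":0,"hand":30},{"x":0,"y":0,"z":0,"rx":0,"ry":0,"rz":0,"hand":30},{"x":0,"y":0,"z":0,"rx":0,"ry":0,"rz":0,"hand":30}]'
python3 - <<'E'
from h import *
c=get_calibration("wrist");im=grab_frame("wrist")[:,:,::-1].copy();cv2.imwrite("pics/w6.png",im)
s=sense();y=s["tcp_rot"][2];e=np.array([np.cos(y),np.sin(y),0]);n=np.array([-e[1],e[0],0])
print("bar far top corners",[proj(c,s["eef_pos"]+e*42.6+n*k+[0,0,-20]).round() for k in(20,-20)])
print("insert corners",[proj(c,np.array([457,262,30])+e*i+n*j).round() for i in(-45,45) for j in (45,-45)])
E
```

```text
clock: 8.28
eef_pos: [446.2, 264.2, 166.9]
tcp_rot: [3.139, 0.002, -0.3]
contact_force: [-0.0, -0.4, -2.0]
opening: 0.432
grasp_force: 90.9
bar far top corners [array([277., 208.]), array([361., 208.])]
insert corners [array([266., 265.]), array([369., 265.]), array([260., 159.]), array([374., 159.])]
```

View pics/w6.png

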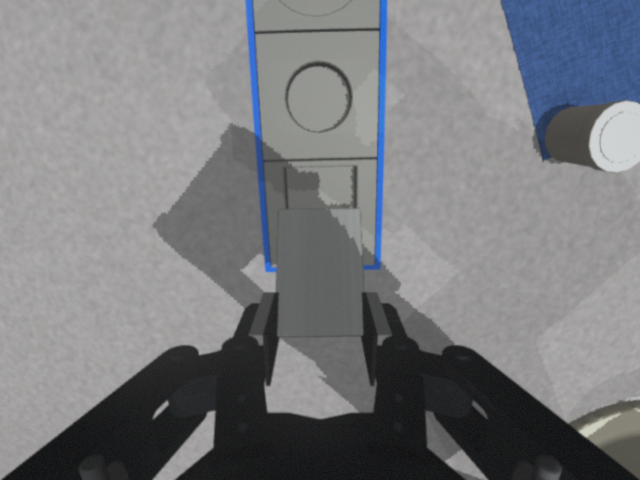

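Bar corners are exactly where modelled. The insert's centre column is about 320, so I shift y +1 and x +3, then lower until the edge is just over the recess floor.

```bash
python3 -m creep '[{"x":3,"y":1,"z":40,"rx":0,"ry":0,"rz":0,"hand":30},{"x":0,"y":0,"z":40,"rx":0,"ry":0,"rz":0,"hand":30},{"x":0,"y":0,"z":25,"rx":0,"ry":0,"rz":0,"hand":30},{"x":0,"y":0,"z":10,"rx":0,"ry":0,"rz":0,"hand":30},{"x":0,"y":0,"z":4,"rx":0,"ry":0,"rz":0,"hand":30},{"x":0,"y":0,"z":2,"rx":0,"ry":0,"rz":0,"hand":30},{"x":0,"y":0,"z":2,"rx":0,"ry":0,"rz":0,"hand":30},{"x":0,"y":0,"z":0,"rx":0,"ry":0,"rz":0,"hand":30}]'
```

```text
clock: 9.32
eef_pos: [450.1, 263.2, 45.7]
tcp_rot: [-3.141, -0.0, -0.301]
contact_force: [0.4, -0.0, -1.6]
opening: 0.431
grasp_force: 90.9
```

```bash
python3 -m creep '[{"x":0,"y":0,"z":2,"rx":0,"ry":0,"rz":0,"hand":30},{"x":0,"y":0,"z":1,"rx":0,"ry":0,"rz":0,"hand":30},{"x":0,"y":0,"z":0,"rx":0,"ry":0,"rz":0,"hand":30}]'
```

```text
clock: 9.7
eef_pos: [449.8, 263.2, 42.4]
tcp_rot: [-3.142, 0.0, -0.301]
contact_force: [-0.8, -0.2, 0.4]
opening: 0.433
grasp_force: 91.3
```

It just touches the floor (force changed from −2 to +0.4 N). Release and rise.

```bash
python3 -m creep '[{"x":0,"y":0,"z":0,"rx":0,"ry":0,"rz":0,"hand":60},{"x":0,"y":0,"z":0,"rx":0,"ry":0,"rz":0,"hand":60},{"x":0,"y":0,"z":0,"rx":0,"ry":0,"rz":0,"hand":60},{"x":0,"y":0,"z":0,"rx":0,"ry":0,"rz":0,"hand":60},{"x":0,"y":0,"z":-20,"rx":0,"ry":0,"rz":0,"hand":60},{"x":0,"y":0,"z":-40,"rx":0,"ry":0,"rz":0,"hand":60},{"x":-25,"y":0,"z":-50,"rx":0,"ry":0,"rz":0,"hand":85},{"x":-25,"y":0,"z":-15,"rx":0,"ry":0,"rz":0,"hand":85},{"x":0,"y":0,"z":0,"rx":0,"ry":0,"rz":0,"hand":85}]'
python3 - <<'E'
from h import *
c=get_calibration("wrist");im=grab_frame("wrist")[:,:,::-1].copy();cv2.imwrite("pics/w7.png",im)
s=sense();print(s["eef_pos"],s["tcp_rot"])
E
```

```text
clock: 10.82
eef_pos: [401.7, 278.5, 168.6]
tcp_rot: [-3.14, -0.001, -0.3]
contact_force: [0.2, -0.8, -0.8]
opening: 0.992
grasp_force: 0.0
[402.15127168 278.10383774 167.66636374] [-3.14063483e+00 -9.98544813e-04 -2.99924553e-01]
```

View pics/w7.png

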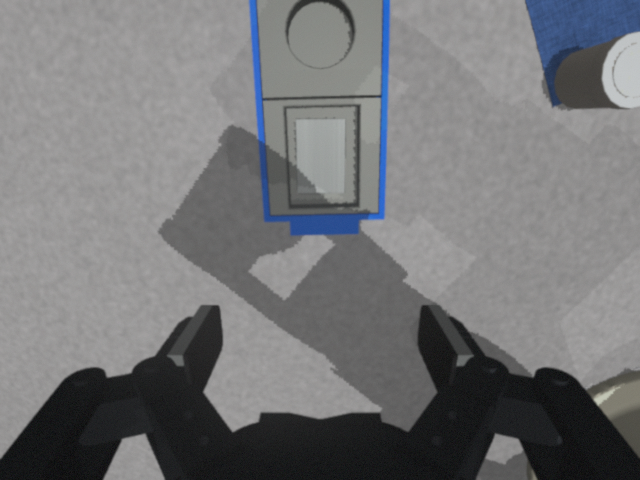

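The bar lies flat, (297,119)–(345,194), centred in its recess (286,106)–(360,206). Next is the pot: I compute its place and move above it.

```bash
python3 -m creep '[{"x":23,"y":44,"z":0,"rx":0,"ry":0,"rz":0,"hand":85},{"x":23,"y":44,"z":0,"rx":0,"ry":0,"rz":0,"hand":85},{"x":23,"y":44,"z":0,"rx":0,"ry":0,"rz":0,"hand":85},{"x":23,"y":44,"z":0,"rx":0,"ry":0,"rz":0,"hand":85},{"x":23,"y":45,"z":0,"rx":0,"ry":0,"rz":0,"hand":85},{"x":0,"y":0,"z":0,"rx":0,"ry":0,"rz":0,"hand":85},{"x":0,"y":0,"z":0,"rx":0,"ry":0,"rz":0,"hand":85}]'
python3 - <<'E'
from h import *
w7={"x":0}
s=sense();c=get_calibration("wrist");im=grab_frame("wrist")[:,:,::-1].copy()
print(s["eef_pos"],s["tcp_rot"])
p=proj(c,np.array([455,30,58.]));print("pred",p)
hsv=cv2.cvtColor(im,cv2.COLOR_BGR2HSV);m=((hsv[...,2]>195)&(hsv[...,1]<40)).astype(np.uint8)
for q in cv2.findContours(m,0,2)[0]:
    if cv2.contourArea(q)>400:
        e=cv2.minEnclosingCircle(q);print(e,cv2.contourArea(q),plane(c,e[0],58))
cv2.imwrite("pics/w8.png",im)
E
```

```text
clock: 11.75
eef_pos: [446.3, 32.4, 166.5]
tcp_rot: [3.141, 0.001, -0.303]
contact_force: [-0.7, -0.1, -0.1]
opening: 0.996
grasp_force: 0.0
[446.2737968   32.38952564 166.47234092] [ 3.14129952e+00  1.36750897e-03 -3.02752717e-01]
pred [318.58095823 225.91227133]
((333.0, 207.0), 21.95459747314453) 514.0 [465.68312509  15.46762081  58.        ]
((444.0, 143.0), 30.88698959350586) 2675.0 [486.71668697 -72.81834647  58.        ]
```

View pics/w8.png

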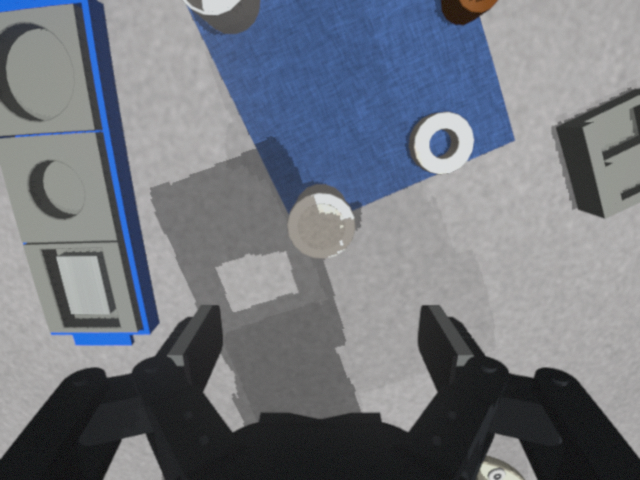

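The pot's lid is at (321,225), predicted (319,226). So the pot is 9 mm ahead and 2 mm in tool y. Descend and grip the lid gently.

```bash
python3 -m creep '[{"x":9,"y":2,"z":30,"rx":0,"ry":0,"rz":0,"hand":85},{"x":0,"y":0,"z":40,"rx":0,"ry":0,"rz":0,"hand":85},{"x":0,"y":0,"z":40,"rx":0,"ry":0,"rz":0,"hand":85},{"x":0,"y":0,"z":23,"rx":0,"ry":0,"rz":0,"hand":85},{"x":0,"y":0,"z":5,"rx":0,"ry":0,"rz":0,"hand":85},{"x":0,"y":0,"z":0,"rx":0,"ry":0,"rz":0,"hand":70},{"x":0,"y":0,"z":0,"rx":0,"ry":0,"rz":0,"hand":60},{"x":0,"y":0,"z":0,"rx":0,"ry":0,"rz":0,"hand":55},{"x":0,"y":0,"z":0,"rx":0,"ry":0,"rz":0,"hand":48},{"x":0,"y":0,"z":0,"rx":0,"ry":0,"rz":0,"hand":45},{"x":0,"y":0,"z":0,"rx":0,"ry":0,"rz":0,"hand":45}]' 30
```

```text
clock: 13.18
eef_pos: [455.0, 28.2, 30.3]
tcp_rot: [-3.141, -0.001, -0.301]
contact_force: [-1.7, 0.5, 8.3]
opening: 0.602
grasp_force: 29.7
```

```bash
python3 -m creep '[{"x":0,"y":0,"z":-5,"rx":0,"ry":0,"rz":0,"hand":45},{"x":0,"y":0,"z":-20,"rx":0,"ry":0,"rz":0,"hand":45},{"x":0,"y":0,"z":-35,"rx":0,"ry":0,"rz":0,"hand":45},{"x":0,"y":0,"z":-40,"rx":0,"ry":0,"rz":0,"hand":45},{"x":10,"y":-20,"z":-20,"rx":0,"ry":0,"rz":0,"hand":45},{"x":18,"y":-34,"z":0,"rx":0,"ry":0,"rz":0,"hand":45},{"x":18,"y":-34,"z":0,"rx":0,"ry":0,"rz":0,"hand":45},{"x":18,"y":-34,"z":0,"rx":0,"ry":0,"rz":0,"hand":45},{"x":18,"y":-34,"z":0,"rx":0,"ry":0,"rz":0,"hand":45},{"x":18,"y":-34,"z":0,"rx":0,"ry":0,"rz":0,"hand":45},{"x":10,"y":-20,"z":0,"rx":0,"ry":0,"rz":0,"hand":45},{"x":5,"y":-12,"z":0,"rx":0,"ry":0,"rz":0,"hand":45},{"x":0,"y":0,"z":0,"rx":0,"ry":0,"rz":0,"hand":45},{"x":0,"y":0,"z":0,"rx":0,"ry":0,"rz":0,"hand":45}]'
python3 - <<'E'
from h import *
s=sense();c=get_calibration("wrist");im=grab_frame("wrist")[:,:,::-1].copy()
y=-.301;e=np.array([np.cos(y),np.sin(y),0]);n=np.array([-e[1],e[0],0]);P=np.array([631.5,206,30])
print("tool offset",rows(P))
print("insert corners",[proj(c,P+e*i+n*j).round() for i in(-45,45) for j in (45,-45)])
print("circle",[proj(c,P+e*i+n*j).round() for i,j in((-36,0),(36,0),(0,36),(0,-36))])
print("pot bottom",[proj(c,s["eef_pos"]+e*i+n*j+[0,0,-30]).round() for i,j in((-25,0),(25,0),(0,25),(0,-25))])
cv2.imwrite("pics/w9.png",im)
E
```

```text
clock: 14.92
eef_pos: [629.3, 205.3, 149.3]
tcp_rot: [3.141, 0.001, -0.301]
contact_force: [0.5, -0.5, -0.3]
opening: 0.596
grasp_force: 31.5
tool offset [  1.90096729  -1.41045214 119.27324166]
insert corners [array([263., 283.]), array([372., 283.]), array([257., 174.]), array([377., 174.])]
circle [array([317., 273.]), array([317., 185.]), array([272., 231.]), array([363., 231.])]
pot bottom [array([319., 321.]), array([319., 237.]), array([273., 281.]), array([365., 281.])]
```

View pics/w9.png

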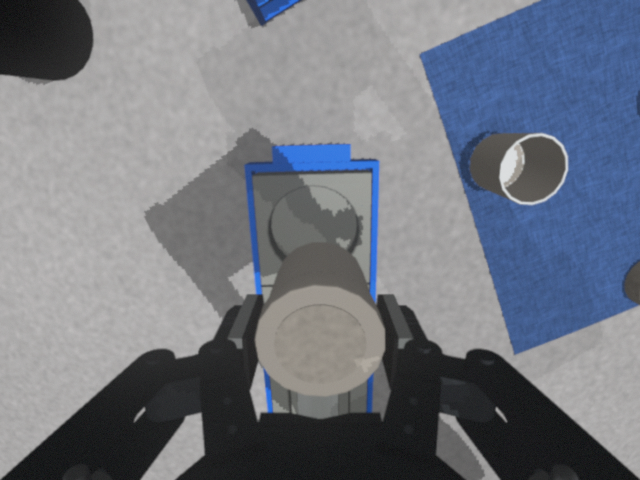

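The recess spans columns 270–360 with its top at row 186, so it is about 1.5 mm ahead and 3 mm in −y. Lower 107 mm.

```bash
python3 -m creep '[{"x":1,"y":-3,"z":20,"rx":0,"ry":0,"rz":0,"hand":45},{"x":0,"y":0,"z":30,"rx":0,"ry":0,"rz":0,"hand":45},{"x":0,"y":0,"z":25,"rx":0,"ry":0,"rz":0,"hand":45},{"x":0,"y":0,"z":16,"rx":0,"ry":0,"rz":0,"hand":45},{"x":0,"y":0,"z":8,"rx":0,"ry":0,"rz":0,"hand":45},{"x":0,"y":0,"z":4,"rx":0,"ry":0,"rz":0,"hand":45},{"x":0,"y":0,"z":2,"rx":0,"ry":0,"rz":0,"hand":45},{"x":0,"y":0,"z":0,"rx":0,"ry":0,"rz":0,"hand":45}]'
```

```text
clock: 15.98
eef_pos: [632.2, 208.7, 44.8]
tcp_rot: [-3.141, -0.001, -0.301]
contact_force: [0.0, 0.1, -0.5]
opening: 0.596
grasp_force: 31.5
```

```bash
python3 -m creep '[{"x":0,"y":0,"z":1.5,"rx":0,"ry":0,"rz":0,"hand":45},{"x":0,"y":0,"z":1,"rx":0,"ry":0,"rz":0,"hand":45},{"x":0,"y":0,"z":0,"rx":0,"ry":0,"rz":0,"hand":45}]'
```

```text
clock: 16.35
eef_pos: [632.1, 208.7, 42.4]
tcp_rot: [-3.141, -0.0, -0.301]
contact_force: [-1.1, -0.6, 3.9]
opening: 0.6
grasp_force: 31.8
```

Touching (3.9 N). Release, rise, and go over the larger weight.

```bash
python3 -m creep '[{"x":0,"y":0,"z":0,"rx":0,"ry":0,"rz":0,"hand":65},{"x":0,"y":0,"z":0,"rx":0,"ry":0,"rz":0,"hand":80},{"x":0,"y":0,"z":0,"rx":0,"ry":0,"rz":0,"hand":80},{"x":0,"y":0,"z":-10,"rx":0,"ry":0,"rz":0,"hand":80},{"x":0,"y":0,"z":-30,"rx":0,"ry":0,"rz":0,"hand":80},{"x":0,"y":0,"z":-50,"rx":0,"ry":0,"rz":0,"hand":80},{"x":12,"y":36,"z":-30,"rx":0,"ry":0,"rz":0,"hand":80},{"x":12,"y":36,"z":0,"rx":0,"ry":0,"rz":0,"hand":60},{"x":12,"y":36,"z":0,"rx":0,"ry":0,"rz":0,"hand":60},{"x":12,"y":36,"z":0,"rx":0,"ry":0,"rz":0,"hand":60},{"x":12,"y":36,"z":0,"rx":0,"ry":0,"rz":0,"hand":60},{"x":12,"y":36,"z":0,"rx":0,"ry":0,"rz":0,"hand":60},{"x":12,"y":36,"z":0,"rx":0,"ry":0,"rz":0,"hand":60},{"x":11,"y":35,"z":0,"rx":0,"ry":0,"rz":0,"hand":60},{"x":0,"y":0,"z":0,"rx":0,"ry":0,"rz":0,"hand":60},{"x":0,"y":0,"z":0,"rx":0,"ry":0,"rz":0,"hand":60}]'
python3 - <<'E'
from h import *
s=sense();c=get_calibration("wrist");im=grab_frame("wrist")[:,:,::-1].copy()
P=np.array([645,-95,54]);print("tool offset",rows(P),"knob pred",proj(c,P),"body top",proj(c,P-[0,0,20]))
cv2.imwrite("pics/w10.png",im)
cv2.imwrite("pics/top1.png",grab_frame("top")[:,:,::-1])
E
```

```text
clock: 18.35
eef_pos: [637.5, -93.3, 162.2]
tcp_rot: [-3.141, -0.0, -0.302]
contact_force: [-0.6, -0.2, 0.6]
opening: 0.703
grasp_force: 0.0
tool offset [  7.75526647  -0.15542656 108.10000487] knob pred [318.26644966 227.97281336] body top [318.3777738  221.19841833]
```

View pics/w10.png

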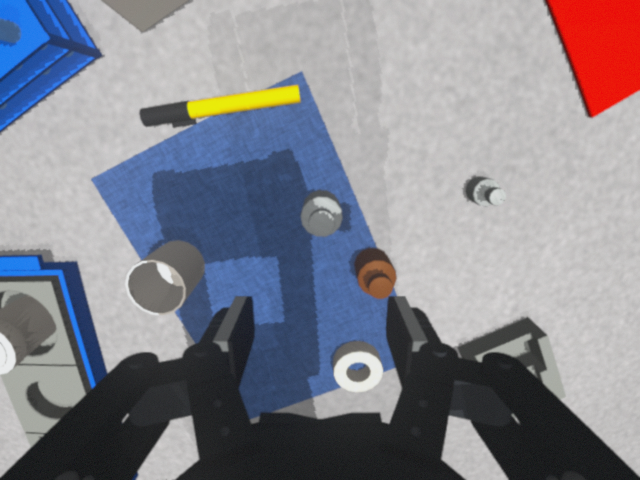

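The larger steel weight is at (322,214) (knob at (322,222)); brown at (378,270), small weight at (487,192), both clear of the fingers. It is 14 mm ahead and 3 mm in +y. Descend and grip the body.

```bash
python3 -m creep '[{"x":14,"y":3,"z":20,"rx":0,"ry":0,"rz":0,"hand":60},{"x":0,"y":0,"z":40,"rx":0,"ry":0,"rz":0,"hand":60},{"x":0,"y":0,"z":40,"rx":0,"ry":0,"rz":0,"hand":60},{"x":0,"y":0,"z":30,"rx":0,"ry":0,"rz":0,"hand":60},{"x":0,"y":0,"z":12,"rx":0,"ry":0,"rz":0,"hand":60},{"x":0,"y":0,"z":0,"rx":0,"ry":0,"rz":0,"hand":50},{"x":0,"y":0,"z":0,"rx":0,"ry":0,"rz":0,"hand":40},{"x":0,"y":0,"z":0,"rx":0,"ry":0,"rz":0,"hand":32},{"x":0,"y":0,"z":0,"rx":0,"ry":0,"rz":0,"hand":25},{"x":0,"y":0,"z":0,"rx":0,"ry":0,"rz":0,"hand":25}]' 60
```

```text
clock: 19.7
eef_pos: [651.2, -100.7, 21.8]
tcp_rot: [-3.141, -0.003, -0.301]
contact_force: [-1.6, 1.8, 8.7]
opening: 0.364
grasp_force: 58.7
```

```bash
python3 -m creep '[{"x":0,"y":0,"z":-10,"rx":0,"ry":0,"rz":0,"hand":25},{"x":0,"y":0,"z":-30,"rx":0,"ry":0,"rz":0,"hand":25},{"x":0,"y":0,"z":-45,"rx":0,"ry":0,"rz":0,"hand":25},{"x":0,"y":0,"z":-45,"rx":0,"ry":0,"rz":0,"hand":25},{"x":-20,"y":-29,"z":0,"rx":0,"ry":0,"rz":0,"hand":25},{"x":-20,"y":-29,"z":0,"rx":0,"ry":0,"rz":0,"hand":25},{"x":-20,"y":-29,"z":0,"rx":0,"ry":0,"rz":0,"hand":25},{"x":-20,"y":-29,"z":0,"rx":0,"ry":0,"rz":0,"hand":25},{"x":-20,"y":-29,"z":0,"rx":0,"ry":0,"rz":0,"hand":25},{"x":-20,"y":-29,"z":0,"rx":0,"ry":0,"rz":0,"hand":25},{"x":-20,"y":-29,"z":0,"rx":0,"ry":0,"rz":0,"hand":25},{"x":-20,"y":-29,"z":0,"rx":0,"ry":0,"rz":0,"hand":25},{"x":-20,"y":-29,"z":0,"rx":0,"ry":0,"rz":0,"hand":25},{"x":-21,"y":-27,"z":0,"rx":0,"ry":0,"rz":0,"hand":25},{"x":0,"y":0,"z":0,"rx":0,"ry":0,"rz":0,"hand":25},{"x":0,"y":0,"z":0,"rx":0,"ry":0,"rz":0,"hand":25}]'
python3 - <<'E'
from h import *
s=sense();c=get_calibration("wrist");im=grab_frame("wrist")[:,:,::-1].copy()
y=-.301;e=np.array([np.cos(y),np.sin(y),0]);n=np.array([-e[1],e[0],0]);P=np.array([544.5,234,30])
print("tool offset",rows(P))
print("insert corners",[proj(c,P+e*i+n*j).round() for i in(-45,45) for j in (45,-45)])
print("circle",[proj(c,P+e*i+n*j).round() for i,j in((-25,0),(25,0),(0,25),(0,-25))])
cv2.imwrite("pics/w11.png",im)
E
```

```text
clock: 21.7
eef_pos: [543.5, 233.7, 150.2]
tcp_rot: [3.141, -0.0, -0.301]
contact_force: [-0.0, -0.8, -2.0]
opening: 0.365
grasp_force: 60.0
tool offset [  0.57533689  -0.93598913 120.06227636]
insert corners [array([264., 284.]), array([372., 284.]), array([259., 175.]), array([378., 175.])]
circle [array([318., 262.]), array([318., 201.]), array([287., 232.]), array([350., 232.])]
```

View pics/w11.png

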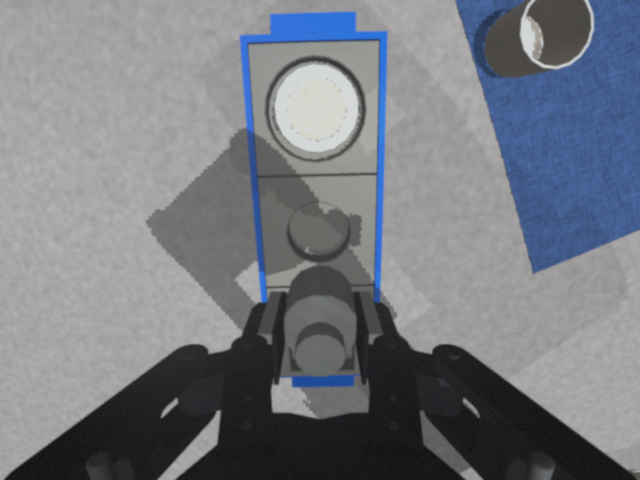

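The recess is at (319,232), right under the weight as predicted, and the pot stands upright in its recess. Lower 116 mm straight.

```bash
python3 -m creep '[{"x":0,"y":0,"z":30,"rx":0,"ry":0,"rz":0,"hand":25},{"x":0,"y":0,"z":35,"rx":0,"ry":0,"rz":0,"hand":25},{"x":0,"y":0,"z":22,"rx":0,"ry":0,"rz":0,"hand":25},{"x":0,"y":0,"z":12,"rx":0,"ry":0,"rz":0,"hand":25},{"x":0,"y":0,"z":8,"rx":0,"ry":0,"rz":0,"hand":25},{"x":0,"y":0,"z":5,"rx":0,"ry":0,"rz":0,"hand":25},{"x":0,"y":0,"z":2,"rx":0,"ry":0,"rz":0,"hand":25},{"x":0,"y":0,"z":1,"rx":0,"ry":0,"rz":0,"hand":25},{"x":0,"y":0,"z":0,"rx":0,"ry":0,"rz":0,"hand":25}]'
```

```text
clock: 22.88
eef_pos: [543.6, 234.1, 35.1]
tcp_rot: [-3.141, -0.0, -0.301]
contact_force: [0.6, 0.3, -2.5]
opening: 0.367
grasp_force: 60.0
```

```bash
python3 -m creep '[{"x":0,"y":0,"z":1,"rx":0,"ry":0,"rz":0,"hand":25},{"x":0,"y":0,"z":0.5,"rx":0,"ry":0,"rz":0,"hand":25},{"x":0,"y":0,"z":0,"rx":0,"ry":0,"rz":0,"hand":25}]'
```

```text
clock: 23.25
eef_pos: [543.6, 234.1, 33.8]
tcp_rot: [-3.141, -0.0, -0.301]
contact_force: [-2.0, -0.2, 6.1]
opening: 0.365
grasp_force: 60.7
```

Touching (6 N). Release, rise and look.

```bash
python3 -m creep '[{"x":0,"y":0,"z":0,"rx":0,"ry":0,"rz":0,"hand":45},{"x":0,"y":0,"z":0,"rx":0,"ry":0,"rz":0,"hand":60},{"x":0,"y":0,"z":0,"rx":0,"ry":0,"rz":0,"hand":60},{"x":0,"y":0,"z":-10,"rx":0,"ry":0,"rz":0,"hand":60},{"x":0,"y":0,"z":-40,"rx":0,"ry":0,"rz":0,"hand":60},{"x":-20,"y":0,"z":-50,"rx":0,"ry":0,"rz":0,"hand":60},{"x":-40,"y":0,"z":-40,"rx":0,"ry":0,"rz":0,"hand":60},{"x":-40,"y":0,"z":-10,"rx":0,"ry":0,"rz":0,"hand":60},{"x":0,"y":0,"z":0,"rx":0,"ry":0,"rz":0,"hand":60},{"x":0,"y":0,"z":0,"rx":0,"ry":0,"rz":0,"hand":60}]'
python3 - <<'E'
from h import *
w=grab_frame("wrist")[:,:,::-1];t=grab_frame("side")[:,:,::-1]
out=np.zeros((480,800,3),np.uint8);out[:,:320]=w[:,160:480];out[:360,320:]=cv2.resize(t[120:390,180:540],(480,360),interpolation=2)
cv2.imwrite("pics/end.png",out)
E
```

```text
clock: 24.5
eef_pos: [448.4, 263.8, 183.8]
tcp_rot: [-3.141, -0.001, -0.301]
contact_force: [-0.3, 0.1, -0.1]
opening: 0.701
grasp_force: 0.0
```

View pics/end.png

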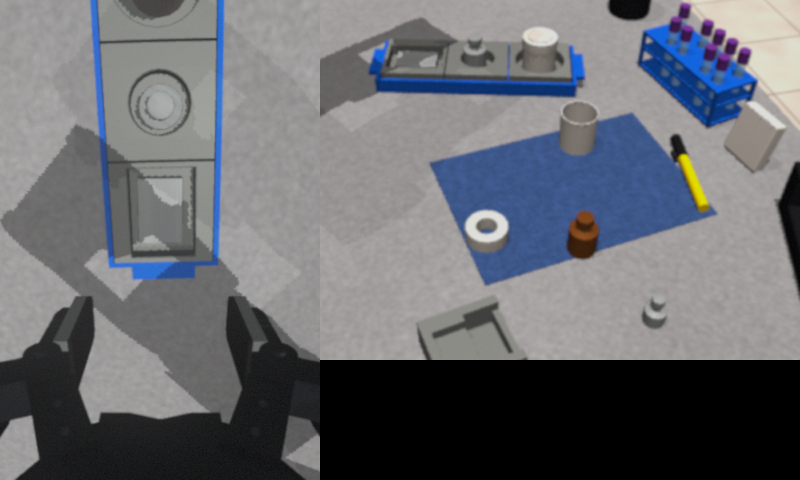

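The picture shows the bar flat at (160,208), the weight upright and centred at (159,103), and the pot upright in its recess. The lidless pot and the small weight have not moved. Handing in.

```bash
python3 -c "from rig import *; print(sign_off())"
```

```text
the job is handed in; nothing more can be done
None
```

I packed the pot, larger weight and bar into their own recesses, left the lidless pot and small weight where they stood, and handed the job in at about 25 s on the robot clock; sign-off gave no verdict, so this rests on the last pictures.

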